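# Stand a graduated set of chisel handles on the rack by length

## Task

Stand the four freshly turned chisel handles on the green felt pads of the rack, one to a pad, in order of length: the longest beside the rack's tall dark end cheek, stepping down to the shortest at the other end. Set each one down gently, ferrule up, on the middle of its pad; never let one drop or topple, and leave them all standing free.

Things in the scene. Friction and masses are not known exactly. Their poses are not given: they have to be found in the camera images.
- handle_ash_mid (a point): Turned chisel handle of pale cream ash wood, 72 mm long and 28 mm thick, loose, standing upright on the bench on its flat steel striking hoop (foot 27 mm across) with the brass ferrule on top. Round about its own z axis (up). The straight 28 mm thick barrel, where it is gripped, runs from 18 to 48 mm above the foot; over it come a 10 mm taper and the 14 mm tall ferrule, 17 mm thick. Origin: on the axis half-way up, 36 mm above the foot and 36 mm below the top. About 35 g.
- handle_walnut_mid (a point): Turned chisel handle of dark brown walnut, 88 mm long and 31 mm thick, loose, standing upright on the bench on its flat steel striking hoop (foot 29 mm across) with the brass ferrule on top. Round about its own z axis (up). The straight 31 mm thick barrel, where it is gripped, runs from 22 to 64 mm above the foot; over it come a 10 mm taper and the 14 mm tall ferrule, 19 mm thick. Origin: on the axis half-way up, 44 mm above the foot and 44 mm below the top. About 45 g.
- handle_boxwood_mid (a point): Turned chisel handle of golden yellow boxwood, 104 mm long and 34 mm thick, loose, standing upright on the bench on its flat steel striking hoop (foot 32 mm across) with the brass ferrule on top. Round about its own z axis (up). The straight 34 mm thick barrel, where it is gripped, runs from 26 to 80 mm above the foot; over it come a 10 mm taper and the 14 mm tall ferrule, 21 mm thick. Origin: on the axis half-way up, 52 mm above the foot and 52 mm below the top. About 54 g.
- handle_padauk_mid (a point): Turned chisel handle of red-brown padauk, 120 mm long and 37 mm thick, loose, standing upright on the bench on its flat steel striking hoop (foot 35 mm across) with the brass ferrule on top. Round about its own z axis (up). The straight 37 mm thick barrel, where it is gripped, runs from 30 to 96 mm above the foot; over it come a 10 mm taper and the 14 mm tall ferrule, 23 mm thick. Origin: on the axis half-way up, 60 mm above the foot and 60 mm below the top. About 64 g.
- pad_a: Round dark-green felt pad, 60 mm across and 3 mm thick, fixed on the rack: the end pad at the rack's own +y end (left end seen from the robot). The pads are 85 mm apart in a straight row. Origin: centre of its underside, 15 mm above the bench; its top, where a handle stands, is 18 mm above the bench. Its y axis runs along the row, z up.
- pad_b: Round dark-green felt pad, 60 mm across and 3 mm thick, fixed on the rack: second pad from the rack's +y end. The pads are 85 mm apart in a straight row. Origin: centre of its underside, 15 mm above the bench; its top, where a handle stands, is 18 mm above the bench. Its y axis runs along the row, z up.
- pad_c: Round dark-green felt pad, 60 mm across and 3 mm thick, fixed on the rack: third pad from the rack's +y end. The pads are 85 mm apart in a straight row. Origin: centre of its underside, 15 mm above the bench; its top, where a handle stands, is 18 mm above the bench. Its y axis runs along the row, z up.
- pad_d: Round dark-green felt pad, 60 mm across and 3 mm thick, fixed on the rack: the end pad at the rack's -y end (right end seen from the robot). The pads are 85 mm apart in a straight row. Origin: centre of its underside, 15 mm above the bench; its top, where a handle stands, is 18 mm above the bench. Its y axis runs along the row, z up.
- cheek_tall: The tall end cheek of the rack: upright dark-wood board, its top edge covered by a bright brass strip, 62 mm high, 12 mm thick along the row, 88 mm deep, fixed at one end of the rack, 62 mm along the row from the centre of the end pad beside it. It may be at either end; the cheek at the other end is of light wood and only 26 mm high. Origin: centre of its underside, on the bench.
- rack: The handle rack, fixed on the bench: light-wood board 368 mm long (its y axis), 88 mm wide (its x axis) and 15 mm thick, with the row of four felt pads along its middle and an end cheek at each end. Origin: centre of its underside, on the bench.
Mind the look-alikes: they are no part of the job. What is shaped like the part that bears handle_boxwood_mid but orange or pink is not meant.

How it is judged:
By the outcome, as a careful person would: the job done as asked, in the order asked, and still so for the second after the job is handed in, with the robot touching nothing.
It also fails if it takes over 109 s, if anything falls off the work surface, if the arm or the gripper's body presses on something with over 40 N, if the wrist force passes 120 N, or if a joint passes its speed limit or range.

## Robot

A 6-joint arm with a two-finger parallel gripper is mounted at the origin on the work surface. World frame = base frame: x ahead of the robot, y to its left, z up, the work surface at z = 0. Lengths are in m, angles in rad, forces in N, time in s.
With the tool pointing down it reaches from about 0.35 to 0.975 m from the base axis. Payload 17.4 kg.
Tool frame: the origin (TCP) lies midway between the tips of the shut fingers; the grasp point (between the pads) lies 19 mm behind it (bot.grip_depth is the z of the grasp point in the tool frame, in m); z points along the fingers, y is the line along which they close (so a half turn about z gives the same grasp; the last joint's range is limited). The gripper opens to 85 mm and grips with 20 to 120 N. Pads are 22 mm wide; open, the fingers measure 114 mm over their backs; the gripper's body (76 mm by 85 mm) begins 54 mm behind the grasp point. The pads swing forward as they close: fully open they stand 13 mm farther back than shut.
Start: joints at [-1.195, 0.116, 1.442, -0, 1.584, -0.038], TCP at [0.271, -0.618, 0.231] pointing down, gripper open.
Joint ranges: [-2.83, 2.83], [-0.83, 2.19], [0.07, 2.5], [-1.14, 4.28], [0.01, 3], [-2.97, 2.97]. Speed limits (rad/s): [1.89, 1.89, 2.22, 3.14, 3.14, 3.14].

## Interface

Orientations are given as [roll, pitch, yaw] about the fixed x, y, z axes, in that order (R = Rz(yaw) Ry(pitch) Rx(roll)).
In Python, from cell import bot gives the robot as it stands.
- The arm moves only by the shell command python3 -m jog 'ROWS' [OPENING]. ROWS is JSON, a list of rows, each a list of 4 numbers: the shift along the tool's x, y, z in cm, then the turn about the tool's z in rad. In form: [[dx, dy, dz, spin], ...]. A call has 1 to 10 rows; each row shifts and turns the commanded pose from where the row before left it, along the tool's axes as they then stand; what a row does not reach is not made up. A row lasts 1/8 s, in which the tool goes at most 62.5 mm and 10.7 degrees, less where a joint would pass 70% of its speed; a pose out of reach is approached as far as the arm can. A call with a gripper value outside its range is refused whole. OPENING is the closure, from 0 (fully open) to 1 (shut), set as the call begins (- or left out, the last holds). The fingers move at their own pace and stop on an object; the grip force is fixed at half the most. Time passes only in rows, so rows that do not move let the fingers close. It gives the time, the measured TCP pose, the force, the opening and the grip force at its end, in the units of the state.
- bot.get_obs(): the state, without advancing time (a new reading comes with each control period).
- bot.capture(name): name is "scene" or "side" or "wrist"; returns the picture (420x560x3 uint8, red, green, blue); there is no depth.
- bot.camera_params(name): a dict with "vertical_fov" (degrees; the focal length in pixels is half the picture's height over the tangent of half this angle, whatever the lens; pixels are square), "cx", "cy" (the principal point, pixels), "view" (4x4, takes a point from world to camera coordinates). Camera axes: x right, y up, looking along -z (the intrinsics and any distortion apply to the point x, -y, -z); pixel columns grow to the right and rows downward; lengths in m; the calibration is good to about 2 mm. A picture is of the moment at which its call begins: read the wrist's pose just before it. camera_params takes no time and is no camera call; for the wrist camera it gives the pose at the moment of the call.
- bot.sign_off(): hands the job in; it is judged then, once.
Trained networks look in the newest picture that a camera, given by its name, has taken for a name from the list of things; names that differ only in an ending like _2 or _b are one class to them, and where a whole thing is asked for, a point or a joint stands for the part that bears it (a point fixed in the world has none). Each returns a list of dicts, best first, with "conf" (0 to 1); they miss things now and then, are a little off and sometimes report something else, mostly with a low value. They report only what shows in the picture. A call takes as long as a camera call. They do not tell look-alikes from the thing itself.
- bot.boxes_of(camera, target): "xy" ([column, row] in pixels, amid what is visible of it).
- bot.outline_of(camera, target): "mask" (420x560 bool, what is visible of it) and "xy" ([column, row] in pixels, amid what is visible of it).
- bot.place_of(camera, target): "xy" ([column, row] in pixels: a listed point, or the origin of a listed thing).
The state is a dict: "time": time; "joints": joint angles; "joint_velocities": joint speeds; "tau": joint torques, N m; "tcp_pos": TCP position; "tool_rot": TCP orientation; "contact_force": force on the tool from outside, world axes, zero at the start; "wrist_torque": the same for the moment, N m; "finger_gap": opening from 0.0 (shut) to 1.0 (fully open); "grip_force": force on a finger pad.
Only numpy, scipy, OpenCV 4.12 (cv2) and the standard library are available. Lean on these libraries where they do the work, as an engineer would, in place of code of your own. Each camera call takes 0.05 s, during which the arm holds its last target. There are 200 camera calls.

## Working session

There is one attempt and no reset: what is moved stays moved. The work goes in short steps, Python scripts to look and compute and a shell command to move; the robot and the scene stay as the last step left them, time stands still between calls to the robot, and variables do not carry over. Pictures are saved under pics/ and viewed, at most 14 in all, crops included, and the job is handed in when it is done.

```bash
ls; mkdir -p pics; python3 - <<'E'
from cell import bot
import cv2
o=bot.get_obs();print(o['time'],o['tcp_pos'],o['tool_rot'],o['finger_gap'],bot.grip_depth)
for c in("scene","side"):
    im=bot.capture(c);cv2.imwrite(f'pics/{c}0.png',im[:,:,::-1])
    p=bot.camera_params(c);print(c,p)
    for t in["handle_ash_mid","handle_walnut_mid","handle_boxwood_mid","handle_padauk_mid","pad_a","pad_b","pad_c","pad_d","cheek_tall","rack"]:
        print(t,[(round(d['conf'],2),[round(float(v)) for v in d['xy']]) for d in bot.place_of(c,t)])
E
```

```text
pics
0.0 [ 0.27133696 -0.61785675  0.23054774] [-3.14043211e+00 -4.99056175e-05  4.13826708e-01] 0.9983879420362225 -0.0187
scene {'vertical_fov': 46.36702988630695, 'cx': 275.89172190730596, 'cy': 209.91266388354364, 'view': array([[ 0.54404839,  0.83905195, -0.00178382, -0.35141015],
       [-0.70977484,  0.46135574,  0.53232561,  0.31118046],
       [ 0.44747182, -0.28834478,  0.84653781, -1.56482622],
       [ 0.        ,  0.        ,  0.        ,  1.        ]])}
handle_ash_mid [(0.63, [276, 197]), (0.61, [330, 155])]
handle_walnut_mid [(0.48, [213, 234])]
handle_boxwood_mid [(0.79, [330, 152]), (0.55, [332, 183])]
handle_padauk_mid [(0.59, [139, 251]), (0.58, [204, 327])]
pad_a [(0.96, [280, 267]), (0.93, [226, 307]), (0.69, [303, 249]), (0.69, [250, 284])]
pad_b [(0.96, [280, 267]), (0.93, [226, 307]), (0.69, [303, 249]), (0.69, [250, 284])]
pad_c [(0.96, [280, 267]), (0.93, [226, 307]), (0.69, [303, 249]), (0.69, [250, 284])]
pad_d [(0.96, [280, 267]), (0.93, [226, 307]), (0.69, [303, 249]), (0.69, [250, 284])]
cheek_tall [(0.77, [205, 328]), (0.47, [282, 265])]
rack [(0.77, [
[... 251 characters left out ...]
41,  0.58705152,  0.71548755, -1.10618052],
       [ 0.        ,  0.        ,  0.        ,  1.        ]])}
handle_ash_mid [(0.81, [285, 244])]
handle_walnut_mid [(0.87, [323, 189]), (0.5, [272, 158])]
handle_boxwood_mid [(0.85, [235, 351]), (0.57, [238, 307])]
handle_padauk_mid [(0.73, [365, 148])]
pad_a [(0.8, [228, 217]), (0.75, [273, 157]), (0.62, [262, 174]), (0.52, [246, 196])]
pad_b [(0.8, [228, 217]), (0.75, [273, 157]), (0.62, [262, 174]), (0.52, [246, 196])]
pad_c [(0.8, [228, 217]), (0.75, [273, 157]), (0.62, [262, 174]), (0.52, [246, 196])]
pad_d [(0.8, [228, 217]), (0.75, [273, 157]), (0.62, [262, 174]), (0.52, [246, 196])]
cheek_tall [(0.6, [282, 149])]
rack [(0.65, [253, 189])]
```

View pics/scene0.png

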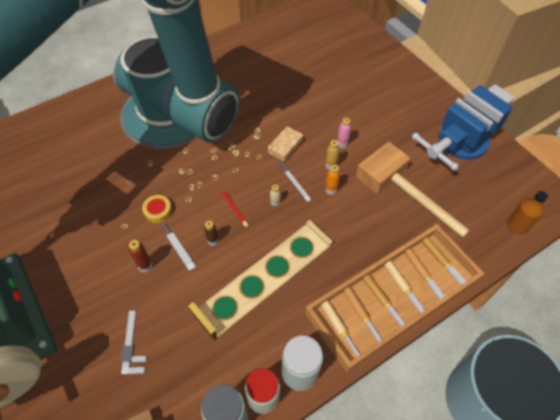

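View pics/side0.png

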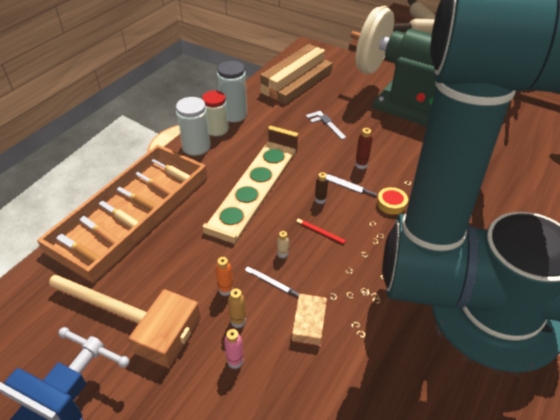

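The scene view has padauk at (139,255), walnut at (211,232), ash at (276,196) and golden boxwood at (333,153). The look-alikes are orange at (333,180) and pink at (345,132). The tall brass-topped cheek is at (203,320). The side view has padauk at (365,148), walnut at (321,188), ash at (283,244), boxwood at (237,308) and the tall cheek at (283,138).

```bash
cat > h.py <<'E'
import numpy as np
from cell import bot
def K(p):
    f=210/np.tan(np.radians(p['vertical_fov'])/2); return f
def ray(p,uv):
    f=K(p);V=p['view'];R=V[:3,:3];c=-R.T@V[:3,3]
    d=R.T@np.array([(uv[0]-p['cx'])/f,-(uv[1]-p['cy'])/f,-1]);return c,d/np.linalg.norm(d)
def atz(p,uv,z):
    c,d=ray(p,uv);return c+d*(z-c[2])/d[2]
def tri(rs):
    A=sum(np.eye(3)-np.outer(d,d) for c,d in rs);b=sum((np.eye(3)-np.outer(d,d))@c for c,d in rs)
    return np.linalg.solve(A,b)
def proj(p,X):
    q=p['view'][:3,:3]@X+p['view'][:3,3];f=K(p);return np.array([p['cx']+f*q[0]/-q[2],p['cy']-f*q[1]/-q[2]])
E
python3 - <<'E'
from h import *
np.set_printoptions(precision=4,suppress=True)
s=bot.camera_params('scene');d=bot.camera_params('side')
P={'padauk':((139,251),(365,148),.06),'walnut':((213,234),(323,189),.044),'ash':((276,197),(285,244),.036),'box':((332.5,154),(238,307),.052),
'p1':((303,249),(228,217),.018),'p2':((280,267),(246,196),.018),'p3':((250,284),(262,174),.018),'p4':((226,307),(273,157),.018),'rack':((261,280),(253,189),0),'orange':((333,180),(224,276),.05),'pink':((345,132),(234,349),.05)}
for n,(a,b,z) in P.items(): print(n,tri([ray(s,a),ray(d,b)]),atz(s,a,z)[:2],atz(d,b,z)[:2])
E
```

```text
padauk [ 0.4507 -0.28    0.0644] [ 0.4464 -0.2809] [ 0.4534 -0.2834]
walnut [ 0.4865 -0.0993  0.0347] [ 0.4961 -0.098 ] [ 0.4793 -0.0951]
ash [0.4751 0.1054 0.0277] [0.4839 0.1055] [0.4682 0.1074]
box [0.4553 0.3157 0.0512] [0.4569 0.3163] [0.4538 0.3151]
p1 [0.6468 0.0868 0.0081] [0.6494 0.0823] [0.6419 0.0954]
p2 [0.6542 0.0041 0.0086] [0.66   0.0034] [0.6467 0.0097]
p3 [ 0.6586 -0.0848  0.0173] [ 0.6583 -0.0854] [ 0.6586 -0.0836]
p4 [ 0.6758 -0.1655  0.012 ] [ 0.6782 -0.1662] [ 0.6718 -0.1596]
rack [ 0.6583 -0.0476 -0.0073] [ 0.657  -0.0527] [ 0.6572 -0.0372]
orange [0.5282 0.2647 0.047 ] [0.5305 0.2639] [0.526  0.2657]
pink [0.4075 0.3971 0.0495] [0.4091 0.398 ] [0.4061 0.3961]
```

```bash
python3 -m jog '[[0,0,-2,-0.165],[0,0,-2,-0.165],[0,0,-2,-0.165],[0,0,-2,-0.165],[0,0,-2,-0.165],[0,0,-2,-0.165],[0,0,-2,-0.167],[5,3,0,0],[5,3,0,0],[5,3,0,0]]' 0; python3 -m jog '[[5,3,0,0],[5,3,0,0],[5,3,0,0],[5,2,0,0],[5,2,0,0],[0,0,0,0],[0,0,0,0]]'
python3 - <<'E'
from h import *
import cv2
np.set_printoptions(precision=4,suppress=True)
o=bot.get_obs();print(o['time'],o['tcp_pos'],o['tool_rot'])
im=bot.capture('wrist');p=bot.camera_params('wrist');print(p, -p['view'][:3,:3].T@p['view'][:3,3])
cv2.imwrite('pics/w1.png',im[:,:,::-1])
E
```

```text
time: 2.35
tcp_pos: [0.362, -0.4665, 0.3713]
tool_rot: [3.141, 0.0, 1.57]
contact_force: [-0.0, -0.3, 0.4]
finger_gap: 1.0
grip_force: 0.0
time: 3.22
tcp_pos: [0.4913, -0.2182, 0.3714]
tool_rot: [3.142, 0.0, 1.571]
contact_force: [0.5, 0.4, 0.2]
finger_gap: 1.004
grip_force: 0.0
3.225 [ 0.4913 -0.2182  0.3714] [3.1415 0.0003 1.5713]
{'vertical_fov': 66.67648775893863, 'cx': 282.34424258738693, 'cy': 211.5127489829414, 'view': array([[ 1.    , -0.0002,  0.0002, -0.491 ],
       [ 0.0002,  0.9563, -0.2925,  0.2874],
       [-0.0001,  0.2925,  0.9563, -0.4492],
       [ 0.    ,  0.    ,  0.    ,  1.    ]])} [ 0.4909 -0.1435  0.5137]
```

View pics/w1.png

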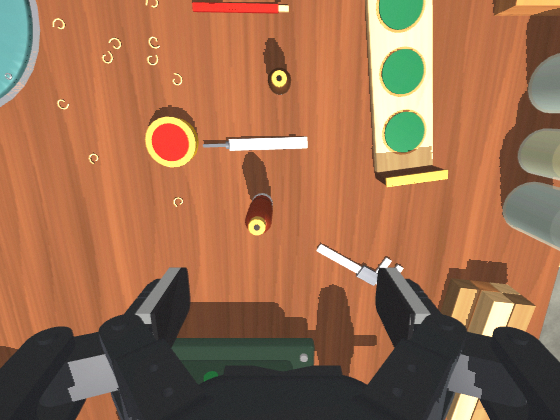

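The wrist view shows the padauk ferrule at (257,227), the walnut ferrule at (279,78), pads at (404,130), (403,70) and (402,10), and the brass cheek strip at (416,177).

```bash
python3 -m jog '[[5,1,0,0],[5,1,0,0],[5,1,0,0],[5,0,0,0],[5,0,0,0],[0,0,0,0],[0,0,0,0]]'
cat > m.py <<'E'
from h import *
import cv2,sys
np.set_printoptions(precision=4,suppress=True)
p=bot.camera_params('wrist');im=bot.capture('wrist')
cv2.imwrite(f'pics/{sys.argv[1]}.png',im[:,:,::-1])
def show(n,z):
    for d in bot.place_of('wrist',n):
        if d['conf']>.4: print(n,round(d['conf'],2),np.round(d['xy']),atz(p,d['xy'],z)[:2])
for n,z in(('handle_ash_mid',.036),('handle_walnut_mid',.044),('handle_boxwood_mid',.052),('handle_padauk_mid',.06)): show(n,z)
hsv=cv2.cvtColor(im,cv2.COLOR_RGB2HSV)
m=cv2.inRange(hsv,(45,80,40),(80,255,255))
n,l,s,c=cv2.connectedComponentsWithStats(m)
for i in range(1,n):
    if s[i][4]>300 and s[i][1]+s[i][3]<330: print('green',s[i],atz(p,c[i],.018)[:2])
m=cv2.inRange(hsv,(22,110,90),(34,255,255))
n,l,s,c=cv2.connectedComponentsWithStats(m)
for i in range(1,n):
    if s[i][4]>60: print('brass',s[i],c[i],*[atz(p,c[i],z)[:2] for z in(.072,.088,.104,.12)])
E
python3 m.py w2
python3 - <<'E'
import cv2,numpy as np
from h import *
im=cv2.imread('pics/w1.png')
V=np.array([[1,-.0002,.0002,-.491],[.0002,.9563,-.2925,.2874],[-.0001,.2925,.9563,-.4492],[0,0,0,1]])
p=dict(bot.camera_params('wrist'),view=V)
hsv=cv2.cvtColor(im,cv2.COLOR_BGR2HSV)
m=cv2.inRange(hsv,(45,80,40),(80,255,255));n,l,s,c=cv2.connectedComponentsWithStats(m)
for i in range(1,n):
    if s[i][4]>300: print('green1',s[i],atz(p,c[i],.018)[:2])
m=cv2.inRange(hsv,(22,110,90),(34,255,255));n,l,s,c=cv2.connectedComponentsWithStats(m)
for i in range(1,n):
    if s[i][4]>60: print('brass1',s[i],c[i],*[atz(p,c[i],z)[:2] for z in(.072,.088,.104,.12)])
E
```

```text
time: 4.15
tcp_pos: [0.5215, 0.0309, 0.3712]
tool_rot: [-3.141, 0.0, 1.57]
contact_force: [0.2, 0.0, 0.1]
finger_gap: 0.998
grip_force: 0.0
handle_ash_mid 0.57 [373. 301.] [ 0.6764 -0.2007]
handle_ash_mid 0.53 [246. 109.] [0.47   0.1131]
handle_walnut_mid 0.59 [259. 249.] [ 0.4843 -0.1003]
handle_padauk_mid 0.67 [362. 128.] [0.6309 0.0878]
green [ 342  109   39   41 1261] [0.6395 0.0841]
green [ 346  166   38   37 1086] [ 0.6512 -0.0001]
green [350 217  36  34 932] [ 0.6631 -0.0838]
green [355 264  28  31 595] [ 0.6683 -0.1675]
brass [241 107  12  13  96] [246.5417 112.8958] [0.474  0.1073] [0.4757 0.1073] [0.4774 0.1072] [0.4791 0.1072]
brass [253 256  13  11  86] [258.8372 261.1628] [ 0.4855 -0.1079] [ 0.4868 -0.1001] [ 0.4881 -0.0924] [ 0.4894 -0.0846]
brass [147 271  19  13  87] [155.5632 275.7701] [ 0.3257 -0.1325] [ 0.3328 -0.1239] [ 0.3399 -0.1152] [ 0.347  -0.1066]
brass [354 323  31   9 186] [368.7419 327.1183] [ 0.6617 -0.2259] [ 0.6567 -0.2138] [ 0.6516 -0.2018] [ 0.6465 -0.1898]
green1 [ 379    0   44   30 1059] [ 0.6510032  -0.01108199]
green1 [ 382   49   42   45 1474] 
[... 188 characters left out ...]
75 ] [ 0.64462856 -0.0767076 ] [ 0.63862539 -0.0793177 ]
brass1 [272  70  15  17 159] [278.74842767  77.98742138] [ 0.48635991 -0.09952516] [ 0.48652427 -0.1011197 ] [ 0.48668863 -0.10271425] [ 0.48685299 -0.10430879]
brass1 [145 117  51  50 849] [170.57479388 141.37573616] [ 0.33942631 -0.17917793] [ 0.34491275 -0.17788737] [ 0.35039919 -0.17659681] [ 0.35588563 -0.17530626]
brass1 [386 170  62  17 553] [416.75406872 178.00180832] [ 0.67940546 -0.22957277] [ 0.67257752 -0.22645686] [ 0.66574958 -0.22334095] [ 0.65892163 -0.22022504]
brass1 [249 219  16  16 151] [256.01986755 226.25165563] [ 0.4523044  -0.30127088] [ 0.45370229 -0.29555799] [ 0.45510017 -0.2898451 ] [ 0.45649805 -0.28413221]
```

View pics/w2.png

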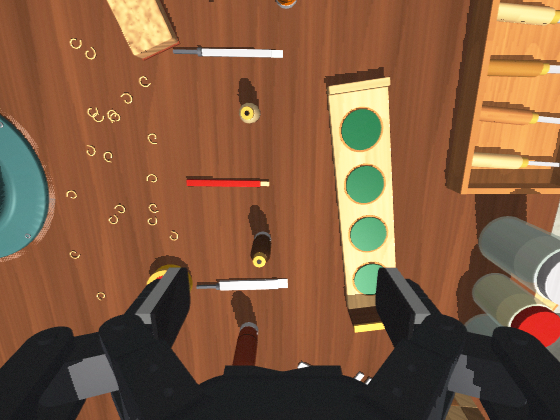

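Pads fit the 85 mm spacing: a (.6395,.084), b (.651,0), c (.663,-.0845), d (.6745,-.169). The rack is turned about 0.138 rad, and the tall cheek is beside pad d. The second wrist view shows ash at (247,113), walnut at (259,261), and pads running from (362,128) to (370,279). I'm going to padauk.

```bash
python3 -m jog '[[-5.25,-1.1,2,0],[-5.25,-1.1,2,0],[-5.25,-1.1,2.5,0],[-5.25,-1.1,2.5,0],[-5.25,-1.1,2.5,0],[-5.25,-1.0,2.5,0],[0,0,0,0],[0,0,0,0],[0,0,0,0]]'; python3 m.py w3
```

```text
time: 5.52
tcp_pos: [0.4568, -0.2824, 0.2322]
tool_rot: [3.14, 0.001, 1.572]
contact_force: [-0.3, 0.4, -0.0]
finger_gap: 0.997
grip_force: 0.0
green [468   0  53  17 631] [ 0.6624 -0.1066]
green [ 464   44   59   62 2855] [ 0.6746 -0.1684]
brass [ 115   50   73   77 1787] [151.5445  87.9524] [ 0.3408 -0.1855] [ 0.3469 -0.1866] [ 0.353  -0.1878] [ 0.3591 -0.1889]
brass [ 473  128   87   26 1157] [515.9464 140.5004] [ 0.6738 -0.2307] [ 0.6623 -0.2294] [ 0.6508 -0.2282] [ 0.6393 -0.227 ]
brass [270 199  26  25 418] [282.8373 211.0048] [ 0.4573 -0.2993] [ 0.4572 -0.2945] [ 0.4572 -0.2896] [ 0.4571 -0.2847]
```

View pics/w3.png

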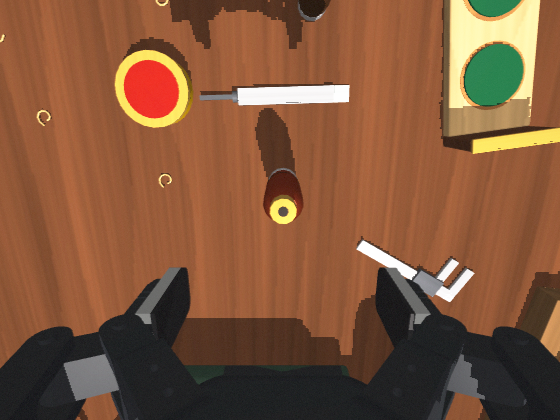

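Close view has the ferrule at (283,211), giving padauk at (.457,-.2845), which agrees with the earlier estimate.

```bash
python3 -m jog '[[-0.2,0,3,0],[0,0,3.5,0],[0,0,3.5,0],[0,0,3.5,0],[0,0,2.5,0],[0,0,1.5,0],[0,0,0,0],[0,0,0,0]]'; python3 -m jog '[[0,0,0,0],[0,0,0,0],[0,0,0,0],[0,0,0,0],[0,0,0,0],[0,0,0,0],[0,0,0,0],[0,0,0,0]]' 1
```

```text
time: 6.78
tcp_pos: [0.4569, -0.2853, 0.0575]
tool_rot: [3.14, 0.001, 1.571]
contact_force: [0.2, -0.0, -0.2]
finger_gap: 1.004
grip_force: 0.0
time: 7.78
tcp_pos: [0.4566, -0.2852, 0.0569]
tool_rot: [3.141, 0.0, 1.571]
contact_force: [-1.1, 0.1, 6.2]
finger_gap: 0.419
grip_force: 59.8
```

```bash
python3 -m jog '[[0,0,-0.5,0],[0,0,-2,0],[0,0,-3.5,0],[0,0,-3,0],[2,4,-1,0],[2,4,0,0],[2,4,0,0],[2,4,0,0],[2,4,0,0],[1.6,1.8,0,0]]'; python3 -m jog '[[0,0,0,0],[0,0,0,0],[0,0,0,0]]'; python3 m.py w4; python3 -c "
from h import *
print(bot.get_obs()['tcp_pos'])"
```

```text
time: 9.02
tcp_pos: [0.6759, -0.168, 0.1571]
tool_rot: [3.141, 0.0, 1.572]
contact_force: [-0.2, 0.4, -0.1]
finger_gap: 0.418
grip_force: 60.0
time: 9.4
tcp_pos: [0.6737, -0.1697, 0.1568]
tool_rot: [3.141, 0.0, 1.57]
contact_force: [-0.4, -0.6, -0.1]
finger_gap: 0.421
grip_force: 60.0
handle_walnut_mid 0.63 [ 38. 122.] [ 0.4858 -0.1004]
handle_padauk_mid 0.61 [284. 273.] [ 0.6746 -0.2213]
green [ 218    0   72   30 1579] [ 0.6515 -0.0192]
green [ 235   63   71   76 4207] [ 0.6634 -0.0841]
green [ 252  167   65   54 2461] [ 0.6752 -0.1621]
brass [301  78   8  45 119] [305.2269 100.3445] [ 0.6889 -0.0859] [ 0.6878 -0.0865] [ 0.6867 -0.0871] [ 0.6856 -0.0877]
brass [  0 116  14  23 117] [  2.7949 128.8889] [ 0.4808 -0.1044] [ 0.4943 -0.1037] [ 0.5079 -0.103 ] [ 0.5215 -0.1023]
[ 0.67418451 -0.16932213  0.15649461]
```

View pics/w4.png

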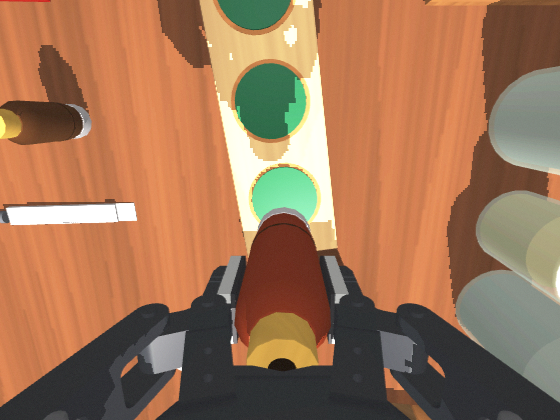

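Padauk hangs plumb over pad d, with its foot at (283,215) and the pad centre at about (284,200). I'm lowering it.

```bash
python3 -m jog '[[0,0.05,2,0],[0,0,2.5,0],[0,0,1.5,0],[0,0,1,0],[0,0,0.6,0],[0,0,0,0],[0,0,0,0]]'; python3 -m jog '[[0,0,0.1,0],[0,0,0.1,0],[0,0,0.1,0],[0,0,0.1,0],[0,0,0.0,0]]'
```

```text
time: 10.52
tcp_pos: [0.6752, -0.1692, 0.081]
tool_rot: [3.141, 0.0, 1.571]
contact_force: [-0.3, -0.3, 0.0]
finger_gap: 0.419
grip_force: 60.0
time: 11.15
tcp_pos: [0.6749, -0.169, 0.0762]
tool_rot: [-3.141, -0.0, 1.571]
contact_force: [0.7, 0.0, -0.8]
finger_gap: 0.416
grip_force: 60.0
```

```bash
python3 -m jog '[[0,0,0.1,0],[0,0,0,0]]';python3 -m jog '[[0,0,0.05,0],[0,0,0,0]]'
```

```text
time: 11.4
tcp_pos: [0.6749, -0.169, 0.0752]
tool_rot: [-3.141, -0.0, 1.571]
contact_force: [-0.7, 0.1, 0.1]
finger_gap: 0.418
grip_force: 60.0
time: 11.65
tcp_pos: [0.675, -0.169, 0.0749]
tool_rot: [3.141, 0.0, 1.571]
contact_force: [0.2, -0.5, -0.0]
finger_gap: 0.413
grip_force: 60.1
```

```bash
python3 -m jog '[[0,0,0.05,0],[0,0,0,0]]';python3 -m jog '[[0,0,0.05,0],[0,0,0,0]]';python3 -m jog '[[0,0,0.05,0],[0,0,0,0]]'
```

```text
time: 11.9
tcp_pos: [0.675, -0.1691, 0.0749]
tool_rot: [3.141, 0.0, 1.571]
contact_force: [-1.1, 0.5, 4.3]
finger_gap: 0.421
grip_force: 60.4
time: 12.15
tcp_pos: [0.6751, -0.1691, 0.0748]
tool_rot: [3.141, 0.0, 1.571]
contact_force: [-2.1, 0.3, 8.9]
finger_gap: 0.417
grip_force: 60.7
time: 12.4
tcp_pos: [0.6752, -0.1692, 0.0748]
tool_rot: [3.141, 0.0, 1.571]
contact_force: [-5.0, 1.0, 12.1]
finger_gap: 0.421
grip_force: 61.0
```

```bash
python3 -m jog '[[0,0,-0.1,0],[0,0,0,0]]';python3 -m jog '[[0,0,0,0],[0,0,0,0],[0,0,0,0],[0,0,0,0],[0,0,0,0],[0,0,0,0]]' 0; python3 -m jog '[[0,0,-2,0],[0,0,-4,0],[0,0,-4,0],[0,0,-3,0],[0,0,-2,0],[0,0,0,0],[0,0,0,0]]';python3 m.py w5
```

```text
time: 12.65
tcp_pos: [0.675, -0.1691, 0.0748]
tool_rot: [3.141, 0.0, 1.571]
contact_force: [-2.7, 0.1, 7.1]
finger_gap: 0.416
grip_force: 60.4
time: 13.4
tcp_pos: [0.6749, -0.169, 0.0743]
tool_rot: [3.142, -0.0, 1.571]
contact_force: [-0.3, -0.8, -0.2]
finger_gap: 0.998
grip_force: 0.0
time: 14.28
tcp_pos: [0.6746, -0.1689, 0.2229]
tool_rot: [-3.14, -0.0, 1.571]
contact_force: [0.1, 0.1, -1.0]
finger_gap: 1.002
grip_force: 0.0
handle_walnut_mid 0.95 [ 89. 122.] [ 0.4866 -0.1013]
handle_padauk_mid 0.72 [284. 196.] [ 0.6754 -0.1715]
green [ 228    0   62   48 2464] [ 0.6515 -0.0077]
green [ 244   74   57   61 2737] [ 0.6633 -0.0842]
green [257 158  53  43 909] [ 0.6742 -0.1573]
brass [ 49 112  22  22 289] [ 59.2318 122.263 ] [ 0.4763 -0.1008] [ 0.4872 -0.1005] [ 0.498  -0.1001] [ 0.5088 -0.0997]
brass [  0 176  15  46 306] [  6.5784 198.5033] [ 0.412  -0.1707] [ 0.4263 -0.1665] [ 0.4407 -0.1623] [ 0.455  -0.1581]
brass [270 205  29  28 507] [284.2032 218.2682] [ 0.6759 -0.1902] [ 0.6758 -0.185 ] [ 0.6758 -0.1797] [ 0.6757 -0.1745]
brass [250 242  85  22 953] [292.3452 252.5981] [ 0.6841 -0.2264] [ 0.6836 -0.2191] [ 0.6831 -0.2119] [ 0.6825 -0.2047]
```

View pics/w5.png

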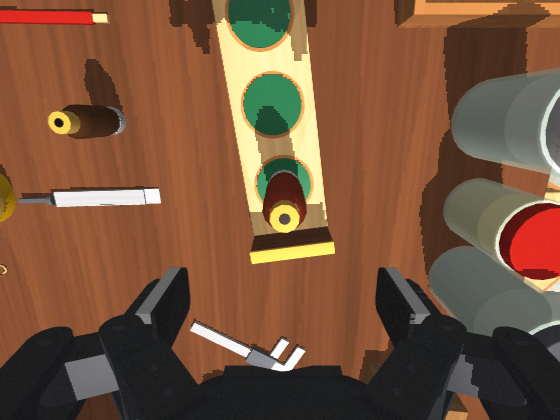

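Padauk stands upright with its ferrule at (284,218), about 1 mm off the middle of pad d. Boxwood is next.

```bash
python3 -m jog '[[4.5,-2.2,-1.5,0],[5,-2.2,-1.5,0],[5,-2.2,0,0],[5,-2.2,0,0],[5,-2.2,0,0],[5,-2.2,0,0],[5,-2.2,0,0],[5,-2.2,0,0],[5,-2.2,1,0],[4,-2.2,1,0]]';python3 -m jog '[[0,0,0,0],[0,0,0,0],[0,0,0,0]]'; python3 m.py w6
```

```text
time: 15.78
tcp_pos: [0.4538, 0.3176, 0.2339]
tool_rot: [-3.142, -0.0, 1.571]
contact_force: [0.6, 0.1, 1.2]
finger_gap: 1.002
grip_force: 0.0
time: 16.15
tcp_pos: [0.4555, 0.3152, 0.2346]
tool_rot: [3.141, -0.0, 1.57]
contact_force: [-0.2, -0.8, 0.6]
finger_gap: 1.0
grip_force: 0.0
handle_ash_mid 0.67 [295. 344.] [0.4717 0.1082]
handle_boxwood_mid 0.74 [346. 232.] [0.5248 0.2673]
handle_boxwood_mid 0.68 [232. 106.] [0.4072 0.3975]
handle_boxwood_mid 0.65 [280. 189.] [0.4531 0.3156]
brass [ 394    1   25  147 2757] [406.4157  75.7251] [0.5652 0.4225] [0.5594 0.4209] [0.5536 0.4192] [0.5479 0.4175]
brass [355  86  11  67 344] [359.6453 120.5087] [0.5265 0.3845] [0.5227 0.3848] [0.519  0.3851] [0.5152 0.3854]
brass [212  97  25  26 416] [224.1587 109.5024] [0.4024 0.3942] [0.4052 0.394 ] [0.408  0.3938] [0.4107 0.3936]
brass [272 192  24  22 340] [283.3088 202.2235] [0.4563 0.3067] [0.4562 0.3111] [0.4562 0.3155] [0.4561 0.3199]
brass [348 246  22  19 236] [359.4873 253.8559] [0.5356 0.2509] [0.5314 0.2582] [0.5272 0.2655] [0.523  0.2728]
brass [292 361  14   8  67] [297.8209 363.9851] [0.4733 0.1105] [0.4723 0.1252] [0.4714 0.1399] [0.4704 0.1546]
```

View pics/w6.png

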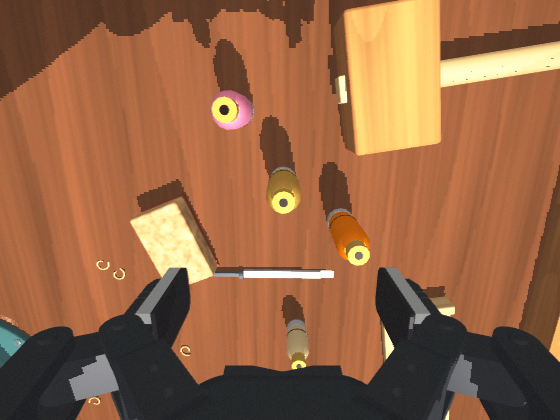

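Golden boxwood's ferrule at (283,202) puts it at (.456,.3155), directly under the tool. The orange (359,254) and pink (224,110) look-alikes are clear of the fingers.

```bash
python3 -m jog '[[0,0,3.5,0],[0,0,3.5,0],[0,0,4,0],[0,0,3.5,0],[0,0,2.5,0],[0,0,1.8,0],[0,0,0,0],[0,0,0,0]]'; python3 -m jog '[[0,0,0,0],[0,0,0,0],[0,0,0,0],[0,0,0,0],[0,0,0,0],[0,0,0,0],[0,0,0,0],[0,0,0,0]]' 1
```

```text
time: 17.4
tcp_pos: [0.4554, 0.3162, 0.0474]
tool_rot: [3.14, -0.001, 1.571]
contact_force: [0.0, 0.6, -0.0]
finger_gap: 0.996
grip_force: 0.0
time: 18.4
tcp_pos: [0.4551, 0.3161, 0.0468]
tool_rot: [3.141, -0.0, 1.571]
contact_force: [-2.2, 0.4, 6.3]
finger_gap: 0.383
grip_force: 59.3
```

```bash
python3 -m jog '[[0,0,-0.5,0],[0,0,-2,0],[0,0,-4,0],[0,0,-4,0],[0,0,-2.5,0],[-3,1.6,0,0],[-5,2.6,0,0],[-5,2.6,0,0],[-5,2.6,0,0],[-5,2.6,0,0]]'; python3 -m jog '[[-5,2.6,0,0],[-5,2.6,0,0],[-4,2.6,0,0],[-3,1,0,0],[0,0.6,0,0],[0,0,3,0],[0,0,2,0],[0,0,0,0],[0,0,0,0],[0,0,0,0]]'; python3 -c "
from h import *
for i in range(3): print(bot.get_obs()['tcp_pos'])"; python3 m.py w7
```

```text
time: 19.65
tcp_pos: [0.5756, 0.0842, 0.178]
tool_rot: [3.14, -0.0, 1.571]
contact_force: [0.9, 1.6, -0.4]
finger_gap: 0.383
grip_force: 59.6
time: 20.9
tcp_pos: [0.6693, -0.084, 0.1276]
tool_rot: [3.14, 0.0, 1.571]
contact_force: [-0.6, -0.7, -1.5]
finger_gap: 0.379
grip_force: 59.6
[ 0.66929459 -0.0839619   0.12761368]
[ 0.66929459 -0.0839619   0.12761368]
[ 0.66929459 -0.0839619   0.12761368]
handle_walnut_mid 0.63 [ 42. 240.] [ 0.4869 -0.1005]
handle_boxwood_mid 0.74 [280. 280.] [ 0.6677 -0.1306]
handle_padauk_mid 0.42 [273. 209.] [ 0.6629 -0.0711]
green [ 205    0   70   22 1100] [0.6399 0.0609]
green [ 219   60   80   84 5234] [0.6515 0.0002]
green [ 239  175   72   64 2915] [ 0.6617 -0.0777]
brass [  0 258   8  21 124] [  2.8226 268.3952] [ 0.4777 -0.1101] [ 0.4931 -0.1019] [ 0.5085 -0.0937] [ 0.524  -0.0855]
brass [251 352  26  18 224] [262.3884 360.3527] [ 0.6541 -0.1871] [ 0.6553 -0.1727] [ 0.6564 -0.1583] [ 0.6576 -0.1439]
brass [279 358  30  13 129] [296.4806 364.3256] [ 0.6799 -0.1908] [ 0.679  -0.1761] [ 0.6781 -0.1614] [ 0.6772 -0.1467]
```

View pics/w7.png

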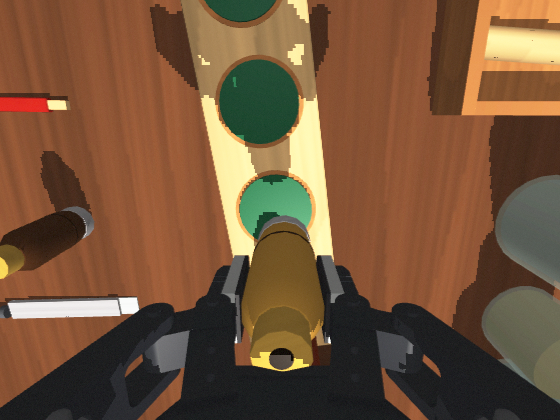

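Boxwood hangs over pad c with its foot at (283,225) and the pad at about (276,208), so it is roughly 6 mm too far in +x. I'm correcting that and lowering.

```bash
python3 -m jog '[[0,-0.6,0,0],[0,0,2,0],[0,0,2,0],[0,0,1.2,0],[0,0,0.7,0],[0,0,0,0],[0,0,0,0]]'; python3 -m jog '[[0,0,0.1,0],[0,0,0.1,0],[0,0,0,0],[0,0,0,0]]';  python3 -m jog '[[0,0,0.05,0],[0,0,0.05,0],[0,0,0,0]]'
```

```text
time: 22.02
tcp_pos: [0.6632, -0.0841, 0.0679]
tool_rot: [3.141, 0.0, 1.571]
contact_force: [-0.4, 0.0, -0.2]
finger_gap: 0.38
grip_force: 59.6
time: 22.52
tcp_pos: [0.6629, -0.084, 0.0654]
tool_rot: [3.142, 0.0, 1.571]
contact_force: [-0.4, 0.3, -0.3]
finger_gap: 0.384
grip_force: 59.6
time: 22.9
tcp_pos: [0.663, -0.0841, 0.0648]
tool_rot: [3.141, 0.0, 1.571]
contact_force: [-1.6, -0.0, 5.8]
finger_gap: 0.384
grip_force: 60.0
```

```bash
python3 -m jog '[[0,0,0,0],[0,0,0,0],[0,0,0,0],[0,0,0,0],[0,0,0,0],[0,0,0,0]]' 0; python3 -m jog '[[0,0,-2,0],[0,0,-4,0],[0,0,-4,0],[0,0,-3,0],[0,0,-2,0],[0,0,0,0],[0,0,0,0]]';python3 m.py w8; python3 -m jog '[[-0.7,-4.6,0,0],[-1,-4.6,0,0],[0,-4.4,0,0],[0,-4,1,0],[0,0,1,0],[0,0,0,0],[0,0,0,0],[0,0,0,0]]'; python3 m.py w9
```

```text
time: 23.65
tcp_pos: [0.6629, -0.084, 0.0643]
tool_rot: [-3.142, -0.0, 1.571]
contact_force: [0.8, -0.9, 0.8]
finger_gap: 1.001
grip_force: 0.0
time: 24.52
tcp_pos: [0.6626, -0.084, 0.2129]
tool_rot: [-3.14, -0.0, 1.571]
contact_force: [-0.4, -0.1, -0.1]
finger_gap: 1.004
grip_force: 0.0
handle_walnut_mid 0.57 [110. 206.] [ 0.4868 -0.0981]
handle_walnut_mid 0.46 [298. 259.] [ 0.6783 -0.1568]
handle_boxwood_mid 0.86 [282. 199.] [ 0.6622 -0.0886]
handle_padauk_mid 0.63 [293. 283.] [ 0.6736 -0.1768]
green [ 227    0   64   47 2457] [0.6397 0.0753]
green [ 243   74   59   63 2901] [0.6515 0.0001]
green [ 256  160   55   46 1091] [ 0.6626 -0.0744]
green [269 235  50  41 837] [ 0.6736 -0.1583]
brass [515  62  15  13  95] [522.8316  68.7263] [0.8583 0.0266] [0.8473 0.0246] [0.8362 0.0226] [0.8251 0.0206]
brass [272 205  26  25 405] [284.7333 216.9753] [ 0.6643 -0.1008] [ 0.6642 -0.0956] [ 0.6641 -0.0904] [ 0.664  -0.0852]
brass [ 75 213  20  19 229] [ 84.6856 221.8341] [ 0.4766 -0.1057] [ 0.4871 -0.1002] [ 0.4976 -0.0948] [ 0.5081 -0.0893]
brass [  0 237  35  51 402] [ 20.4776 256.8582] [ 0
[... 885 characters left out ...]
73] [535.0359 202.0719] [ 0.7044 -0.0982] [ 0.6913 -0.0938] [ 0.6782 -0.0895] [ 0.6651 -0.0851]
brass [271 199  22  22 289] [281.7509 209.5882] [ 0.4867 -0.1051] [ 0.4867 -0.1003] [ 0.4867 -0.0955] [ 0.4868 -0.0907]
brass [125 229  44  23 177] [150.2147 237.4407] [ 0.3697 -0.131 ] [ 0.3768 -0.1246] [ 0.3839 -0.1183] [ 0.391  -0.1119]
brass [  95  236   70   61 1103] [126.3998 261.2783] [ 0.3452 -0.1543] [ 0.3538 -0.1465] [ 0.3623 -0.1388] [ 0.3709 -0.131 ]
brass [526 307  31  25 458] [541.2358 319.1507] [ 0.7377 -0.2155] [ 0.7225 -0.2041] [ 0.7074 -0.1926] [ 0.6923 -0.1812]
brass [463 319  58  13 447] [489.123  324.5503] [ 0.6884 -0.2217] [ 0.6763 -0.2099] [ 0.6641 -0.198 ] [ 0.6519 -0.1862]
```

View pics/w9.png

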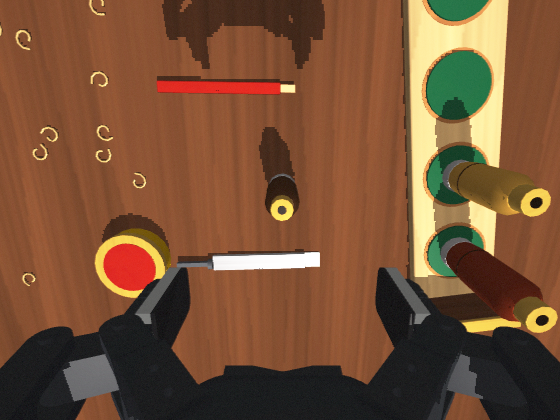

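Padauk and boxwood stand on pads d and c. Walnut's ferrule at (282,210) gives (.4867,-.1003).

```bash
python3 -m jog '[[0.05,-0.05,3,0],[0,0,3.5,0],[0,0,4,0],[0,0,3,0],[0,0,1.8,0],[0,0,0.8,0],[0,0,0,0],[0,0,0,0]]'; python3 -m jog '[[0,0,0,0],[0,0,0,0],[0,0,0,0],[0,0,0,0],[0,0,0,0],[0,0,0,0],[0,0,0,0],[0,0,0,0]]' 1
```

```text
time: 27.02
tcp_pos: [0.487, -0.1007, 0.0344]
tool_rot: [3.14, 0.0, 1.571]
contact_force: [-0.4, 0.1, 0.9]
finger_gap: 1.0
grip_force: 0.0
time: 28.02
tcp_pos: [0.4866, -0.1006, 0.0336]
tool_rot: [3.141, 0.0, 1.571]
contact_force: [-0.6, -0.0, 6.3]
finger_gap: 0.345
grip_force: 59.6
```

```bash
python3 -m jog '[[0,0,-0.5,0],[0,0,-2,0],[0,0,-3.5,0],[3,0,-2,0],[4,2,0,0],[3,4,0,0],[0,5,0,0],[0,4.5,0,0],[0,1,0,0],[0,0,0,0]]'; python3 -m jog '[[0,0,0,0],[0,0,0,0]]'; python3 m.py w10|grep green
```

```text
time: 29.28
tcp_pos: [0.6512, -0.0006, 0.1127]
tool_rot: [-3.14, -0.0, 1.571]
contact_force: [0.1, 0.3, -0.2]
finger_gap: 0.34
grip_force: 59.4
time: 29.52
tcp_pos: [0.6508, -0.0006, 0.1138]
tool_rot: [3.141, 0.0, 1.571]
contact_force: [-0.1, -0.5, -0.7]
finger_gap: 0.343
grip_force: 59.4
green [ 225   55   85   90 5886] [0.6396 0.0845]
green [ 246  177   76   65 3390] [0.6515 0.0059]
```

View pics/w10.png

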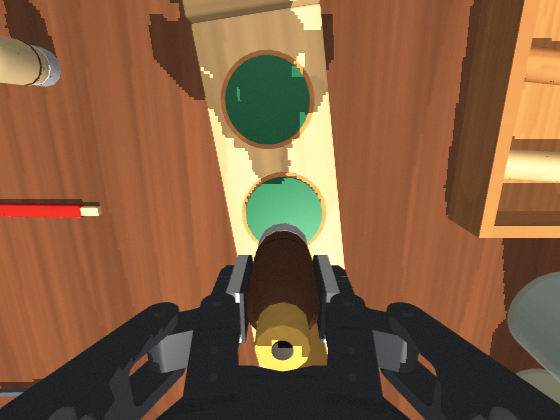

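Walnut is centred over pad b, with its foot at (283,232) and the pad at about (284,213). I'm lowering from TCP .1138 to about .0516.

```bash
python3 -m jog '[[0,0.05,2,0],[0,0,2,0],[0,0,1.2,0],[0,0,0.6,0],[0,0,0.2,0],[0,0,0,0],[0,0,0,0]]'; python3 -m jog '[[0,0,0.05,0],[0,0,0,0],[0,0,0,0]]';  python3 -m jog '[[0,0,0.05,0],[0,0,0,0]]'
```

```text
time: 30.65
tcp_pos: [0.6522, -0.0005, 0.0539]
tool_rot: [3.141, -0.0, 1.571]
contact_force: [0.3, -0.6, -1.1]
finger_gap: 0.341
grip_force: 59.4
time: 31.02
tcp_pos: [0.6519, -0.0005, 0.0529]
tool_rot: [3.141, -0.0, 1.571]
contact_force: [-0.4, -0.3, -0.3]
finger_gap: 0.35
grip_force: 59.4
time: 31.28
tcp_pos: [0.6519, -0.0005, 0.0522]
tool_rot: [-3.141, -0.0, 1.571]
contact_force: [0.5, 0.2, -0.7]
finger_gap: 0.343
grip_force: 59.4
```

```bash
python3 -m jog '[[0,0,0.05,0],[0,0,0,0]]';  python3 -m jog '[[0,0,0.05,0],[0,0,0,0]]'
```

```text
time: 31.52
tcp_pos: [0.6519, -0.0006, 0.0518]
tool_rot: [-3.142, -0.0, 1.571]
contact_force: [0.3, 0.6, 0.2]
finger_gap: 0.341
grip_force: 59.5
time: 31.78
tcp_pos: [0.652, -0.0006, 0.0517]
tool_rot: [3.141, 0.0, 1.571]
contact_force: [-3.3, -0.2, 4.1]
finger_gap: 0.342
grip_force: 60.0
```

```bash
python3 -m jog '[[0,0,0,0],[0,0,0,0],[0,0,0,0],[0,0,0,0],[0,0,0,0],[0,0,0,0]]' 0; python3 -m jog '[[0,0,-2,0],[0,0,-4,0],[0,0,-4,0],[0,0,-4,0],[0,0,0,0],[0,0,0,0]]';python3 m.py w11|grep -E 'wal|brass'; python3 -m jog '[[2.8,-4.6,0,0],[3,-4.6,0,0],[3,-4.6,0,0],[2,-4,1,0],[0,0,1,0],[0,0,0,0],[0,0,0,0],[0,0,0,0]]'; python3 m.py w12 | grep -E "ash|brass"
```

```text
time: 32.52
tcp_pos: [0.6519, -0.0005, 0.0513]
tool_rot: [-3.142, -0.0, 1.571]
contact_force: [-0.4, 0.2, 0.0]
finger_gap: 0.999
grip_force: 0.0
time: 33.28
tcp_pos: [0.6518, -0.0005, 0.1918]
tool_rot: [3.141, -0.0, 1.571]
contact_force: [0.7, -0.2, -0.6]
finger_gap: 1.002
grip_force: 0.0
handle_walnut_mid 0.86 [284. 204.] [ 0.6527 -0.0067]
brass [ 37  57  22  23 281] [47.7722 68.4164] [0.4744 0.1074] [0.4852 0.1054] [0.496  0.1034] [0.5068 0.1014]
brass [541  81  13  12  88] [547.125   86.8977] [0.8549 0.0945] [0.8425 0.0933] [0.8301 0.0921] [0.8177 0.0909]
brass [524 156  13   9  79] [530.4557 159.9367] [0.8548 0.0387] [0.8424 0.0408] [0.83  0.043] [0.8176 0.0452]
brass [271 207  25  23 344] [283.093  218.0262] [ 0.6523 -0.0114] [ 0.6522 -0.0062] [ 0.6522 -0.0009] [0.6521 0.0043]
brass [  0 308  43  27 331] [ 22.4924 318.6163] [ 0.4031 -0.1127] [ 0.4182 -0.1013] [ 0.4334 -0.0898] [ 0.4485 -0.0784]
brass [285 316  26  22 350] [297.8343 326.5657] [ 0.6666 -0.1217] [ 0.6657 -0.1097] [ 0.6647 -0.0978] [ 0.6638 -0.0858]
brass [  0 321  27  23 187] [ 13.4759 330.8075] [ 0.3911 -0.1265] [ 0.4069 -0.1142] [ 0.4228 -0.1019] [ 0.4387 -0.0897]
time: 34.52
tcp_pos: [0.4745, 0.1071, 0.1714]
tool_rot: [-3.141, 0.0, 1.57]
contact_force: [-0.6, 0.1, 0.7]
finger_gap: 0.999
grip_force: 0.0
handle_ash_mid 0.59 [279. 200.] [0.4715 0.108 ]
brass [272 203  21  19 251] [282.0159 212.1554] [0.474  0.1078] [0.474  0.1127] [0.474  0.1176] [0.474  0.1226]
```

View pics/w12.png

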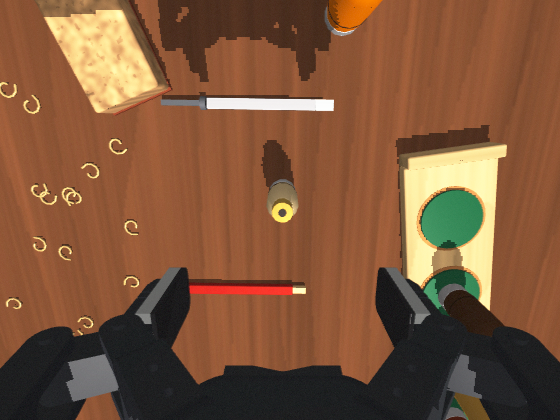

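Ash's ferrule at (282,212) gives (.474,.1077), which is directly below the tool.

```bash
python3 -m jog '[[0.05,-0.05,3,0],[0,0,3.5,0],[0,0,3.5,0],[0,0,3,0],[0,0,1.6,0],[0,0,0.7,0],[0,0,0,0],[0,0,0,0]]'; python3 -m jog '[[0,0,0,0],[0,0,0,0],[0,0,0,0],[0,0,0,0],[0,0,0,0],[0,0,0,0],[0,0,0,0],[0,0,0,0]]' 1
```

```text
time: 35.78
tcp_pos: [0.474, 0.1081, 0.0193]
tool_rot: [3.14, -0.0, 1.571]
contact_force: [0.7, 0.7, 1.3]
finger_gap: 0.999
grip_force: 0.0
time: 36.78
tcp_pos: [0.4736, 0.108, 0.0187]
tool_rot: [3.141, -0.0, 1.571]
contact_force: [-1.5, 0.1, 5.9]
finger_gap: 0.312
grip_force: 59.4
```

```bash
python3 -m jog '[[0,0,-0.5,0],[0,0,-2,0],[0,0,-3.5,0],[-1,2,-2,0],[-1.3,4,0,0],[0,5,0,0],[0,4.6,0,0],[0,1,0,0],[0,0,0,0],[0,0,0,0]]'; python3 -m jog '[[0,0,0,0],[0,0,0,0]]'; python3 m.py w13|grep green
```

```text
time: 38.02
tcp_pos: [0.6385, 0.085, 0.0984]
tool_rot: [-3.141, -0.0, 1.571]
contact_force: [0.2, 0.5, -0.3]
finger_gap: 0.307
grip_force: 59.1
time: 38.28
tcp_pos: [0.639, 0.085, 0.0987]
tool_rot: [3.141, -0.0, 1.571]
contact_force: [0.2, -0.0, -0.7]
finger_gap: 0.306
grip_force: 59.1
green [ 244  183   80   69 4014] [0.6397 0.089 ]
```

View pics/w13.png

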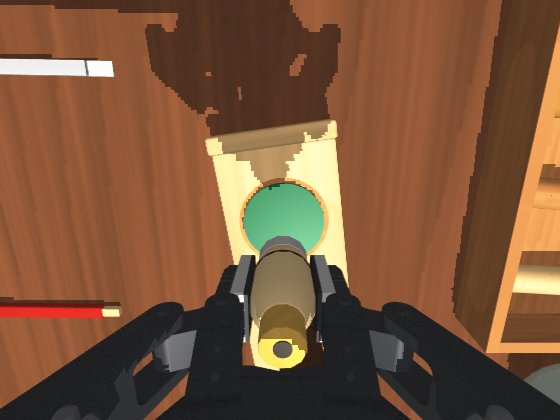

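Ash is centred over pad a, with its foot at (283,245) and the pad at about (285,221).

```bash
python3 -m jog '[[-0.05,0.05,2,0],[0,0,2,0],[0,0,1.2,0],[0,0,0.6,0],[0,0,0.25,0],[0,0,0,0],[0,0,0,0]]'; python3 -m jog '[[0,0,0.05,0],[0,0,0,0],[0,0,0,0]]';  python3 -m jog '[[0,0,0.05,0],[0,0,0,0]]'
```

```text
time: 39.4
tcp_pos: [0.6402, 0.0845, 0.0384]
tool_rot: [3.141, -0.0, 1.571]
contact_force: [-0.3, -0.2, -0.1]
finger_gap: 0.309
grip_force: 59.1
time: 39.78
tcp_pos: [0.6399, 0.0844, 0.0374]
tool_rot: [3.141, -0.0, 1.571]
contact_force: [-0.8, -0.7, -0.3]
finger_gap: 0.31
grip_force: 59.1
time: 40.02
tcp_pos: [0.6399, 0.0845, 0.0367]
tool_rot: [-3.141, -0.0, 1.571]
contact_force: [-0.6, -0.6, -0.3]
finger_gap: 0.304
grip_force: 59.1
```

```bash
python3 -m jog '[[0,0,0.05,0],[0,0,0,0]]';  python3 -m jog '[[0,0,0.03,0],[0,0,0,0]]'
```

```text
time: 40.28
tcp_pos: [0.64, 0.0845, 0.0367]
tool_rot: [3.141, -0.0, 1.571]
contact_force: [-1.8, 0.8, 4.2]
finger_gap: 0.312
grip_force: 59.7
time: 40.52
tcp_pos: [0.64, 0.0845, 0.0367]
tool_rot: [3.141, -0.0, 1.571]
contact_force: [-4.2, 0.5, 8.9]
finger_gap: 0.309
grip_force: 60.1
```

```bash
python3 -m jog '[[0,0,-0.05,0],[0,0,0,0]]'; python3 -m jog '[[0,0,0,0],[0,0,0,0],[0,0,0,0],[0,0,0,0],[0,0,0,0],[0,0,0,0]]' 0; python3 -m jog '[[0,0,-2,0],[0,0,-4,0],[0,0,-4,0],[0,0,-5,0],[3,-5,-5,0],[3,-5,0,0],[2,-4,0,0],[0,0,0,0],[0,0,0,0],[0,0,0,0]]'
python3 -c "
from h import *;import cv2
im=bot.capture('scene')[200:350,160:360,::-1];cv2.imwrite('pics/fin.png',cv2.resize(im,None,fx=4,fy=4))"; python3 m.py w14
```

```text
time: 40.78
tcp_pos: [0.64, 0.0845, 0.0367]
tool_rot: [3.141, -0.0, 1.571]
contact_force: [-1.9, -0.1, 4.6]
finger_gap: 0.309
grip_force: 59.5
time: 41.52
tcp_pos: [0.6399, 0.0845, 0.0365]
tool_rot: [3.142, 0.0, 1.571]
contact_force: [0.0, -0.5, 0.3]
finger_gap: 1.001
grip_force: 0.0
time: 42.78
tcp_pos: [0.5099, 0.1584, 0.2274]
tool_rot: [-3.142, 0.0, 1.57]
contact_force: [-0.1, 0.0, -0.7]
finger_gap: 1.002
grip_force: 0.0
handle_ash_mid 0.7 [401. 256.] [0.645  0.0786]
handle_boxwood_mid 0.82 [300.  75.] [0.526  0.2674]
handle_padauk_mid 0.61 [385. 323.] [0.6258 0.0063]
green [ 367  222   50   46 1094] [0.6351 0.0899]
brass [293  76  14  11  86] [299.3372  81.8953] [0.5243 0.2601] [0.5235 0.2587] [0.5228 0.2573] [0.522  0.2558]
brass [407 267  18  15 154] [415.9935 273.7662] [0.6481 0.075 ] [0.6406 0.0835] [0.6332 0.0921] [0.6257 0.1006]
```

View pics/fin.png

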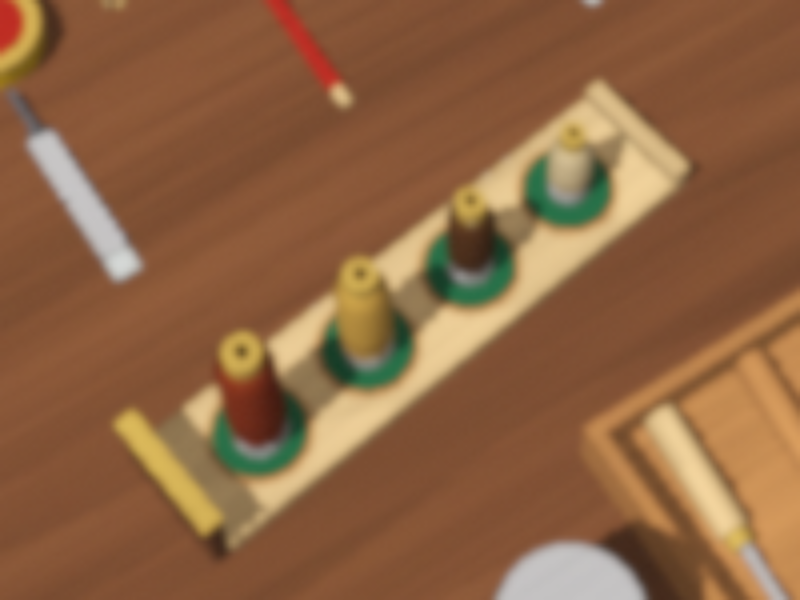

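The crop shows all four standing centred on their pads: padauk (258,400) beside the brass-topped cheek, then boxwood (366,310), walnut (470,240) and ash (570,170).

```bash
python3 -c "
from cell import bot
print(bot.sign_off())"
```

```text
the job is handed in; nothing more can be done
None
```

The job is handed in at about 43 s: the final picture shows all four handles standing free, ferrule up and centred on their pads, with padauk beside the tall cheek, then boxwood, walnut and ash.

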